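# Service the bathroom dehumidifier: set the sleeve to 6 and take out the filter

## Robot

A 6-joint arm with a two-finger parallel gripper is mounted at the origin on the work surface. World frame = base frame: x ahead of the robot, y to its left, z up, the work surface at z = 0. Lengths are in m, angles in rad, forces in N, time in s.
With the tool pointing down it reaches from about 0.25 to 0.8 m from the base axis. Payload 3.9 kg.
Tool frame: the origin (TCP) lies midway between the tips of the shut fingers; the grasp point (between the pads) lies 19 mm behind it; x points along the fingers, z is the direction in which the jaws open and shut, and the axes are right-handed (so a half turn about x gives the same grasp; the last joint's range is limited). The gripper opens to 85 mm and grips with 20 to 120 N. Pads are 22 mm wide; open, the fingers measure 114 mm over their backs; the gripper's body (76 mm by 85 mm) begins 54 mm behind the grasp point. The pads swing forward as they close: fully open they stand 13 mm farther back than shut.
Start: joints at [1.205, 0.26, -0.138, 1.173, 0, 1.571], TCP at [0.188, 0.49, 0.2] pointing down, gripper open.
Joint ranges: [-2.78, 2.78], [-0.83, 1.72], [-1.28, 1.37], [-1.9, 2.12], [-1.57, 1.48], [-3.14, 3.14]. Speed limits (rad/s): [2.57, 2.57, 3.14, 3.14, 3.14, 3.14].

## Interface

Orientations are given as [roll, pitch, yaw] about the fixed x, y, z axes, in that order (R = Rz(yaw) Ry(pitch) Rx(roll)).
In Python, from cell import robot gives the robot as it stands.
- The arm moves only by the tool play_rows, never from a script. Its argument "deltas" is a list of rows, each an object with "dp": the shift along the tool's x, y, z in m, a list of three; "spin": the turn about the tool's x in degrees. A call has 1 to 12 rows; each row is the pose to reach, as a shift and turn from the pose commanded when the call began, along the tool's axes at that moment; what a row does not reach only later rows make up. A row lasts 1/12 s, in which the tool goes at most 41.7 mm and 7.16 degrees, less where a joint would pass 70% of its speed; a pose out of reach is approached as far as the arm can. A call with a gripper value outside its range is refused whole. "claw" is the closure, from -1 (fully open) to 1 (shut), so that 0 is half open, set as the call begins (left out, the last holds). The fingers move at their own pace and stop on an object; "squeeze" is the grip in N (left out, the last holds). Time passes only in rows, so rows that repeat a pose let the fingers close. It gives the time, the measured TCP pose, the force and the opening at its end, in the units of the state.
- robot.read_state(): the state, without advancing time (a new reading comes with each control period).
- robot.grab_frame(name): name is "scene" or "top" or "wrist"; returns a dict with "color" (480x640x3 uint8, red, green, blue), "fovy" (degrees; the focal length in pixels is half the picture's height over the tangent of half this angle, whatever the lens; pixels are square), "cx", "cy" (the principal point, pixels), "world_to_cam" (4x4, takes a point from world to camera coordinates); the wrist camera has in their place "hand_eye" (4x4, takes a point from camera to tool coordinates, whose origin is the TCP and whose axes are the tool frame's). Camera axes: x right, y down, z forward; pixel columns grow to the right and rows downward; lengths in m; the calibration is good to about 2 mm. A picture is of the moment at which its call begins: read the wrist's pose just before it. There is no depth.
- robot.close_job(): hands the job in, once; it reports no verdict.
The state is a dict: "clock": time; "joint_pos": joint angles; "qvel": joint speeds; "joint_efforts": joint torques, N m; "tcp_pos": TCP position; "ee_rot": TCP orientation; "force": force on the tool from outside, world axes, zero at the start; "ft_torque": the same for the moment, N m; "finger_gap": opening from 0.0 (shut) to 1.0 (fully open).
Only numpy, scipy, OpenCV 4.12 (cv2) and the standard library are available. Lean on these libraries where they do the work, as an engineer would, in place of code of your own. Each camera call takes 0.05 s, during which the arm holds its last target. There are 200 camera calls.

## Task

Turn the dehumidifier's clicking sleeve to 6, the service setting on the green patch, which draws the orange bolt off the filter frame. Then slide the frame straight up out of its slot by its blue tab, without forcing it against the bolt, and lay it flat in the grey-blue tray, leaving the sleeve at 6 and the toiletries where they stand.

Things in the scene. Friction and masses are not known exactly. Their poses are not given: they have to be found in the camera images.
- unit: White dehumidifier housing, fixed, 110 (x) x 270 (y) x 110 (z) mm; origin at the centre of its underside, front faces its own -x. In its flat top on the left (+y) is the filter slot, 13 mm (x) by 100 mm (y), 97 mm deep, centred at x = 20, y = 73 mm. On the right stands the leaning dial neck with the sleeve.
- dial_face (a point): Centre of the round white dial face, 92 mm across, on the unit; at (-15, -80, 135) mm in the unit's frame, fixed. z: the dial axis, outward, leaning 35 degrees from vertical towards the unit's front; x: up-slope. Numeral 4 lies straight up-slope, 0 is 103 degrees anticlockwise of it, 8 is 103 degrees clockwise. Around the sleeve nothing stands above the face within 60 mm of the axis.
- sleeve (a joint): Turn of the dark knurled sleeve, rad, growing clockwise seen looking down on the dial. It clicks into a spring detent every 0.45 rad: numeral n (0 to 8, printed around it on the dial) is at 0.45 n, so 6, on a green patch, is at 2.70. Takes about 0.1 N m; let go, it springs to the nearest stop. It turns from 0.1 rad short of 0 to 0.1 rad past 8.
- sleeve_grip (a point): Point on the sleeve's axis 26 mm above the dial face, where to grip (fingertips then 7 mm over the face). z: dial axis, outward; x: towards the red index line; turns with the sleeve. The sleeve is round, 40 mm across, its top 43 mm above the face, with a 4 mm thick flange 52 mm across at its foot.
- sleeve_index (a point): Foot of the red index line of the sleeve, 26 mm out from the axis, 4 mm above the face; it points at the set numeral. The line also runs up the sleeve's side and across its top.
- bolt: Orange sliding bolt, 22 (x) x 36 (y) x 10 (z) mm, on the unit's flat top (z = 111 to 121 mm); origin at its centre, axes as the unit's. It overhangs the frame's right shoulder by 22 mm when the sleeve is at 0 and draws back (-y) 4 mm with each click; at 6 it is 2 mm clear of the frame.
- filter: Filter frame standing in the slot, loose, about 70 g: white panel with grey mesh 10 (x, thin) x 96 (y) x 96 (z) mm, with a blue grip tab 10 x 40 x 35 mm on the middle of its top edge (131 mm high in all). Origin at the middle of its lower edge; z points up to the tab. In the slot its shoulders are 1 mm below the unit's top and the tab stands 34 mm above it.
- filter_grip (a point): Grip point in the blue tab, 118 mm above the frame's lower edge (22 mm above the shoulders, 13 mm below the tab's top).
- filter_mid (a point): Middle of the frame's height, 65.5 mm above its lower edge, on its mid-plane.
- tray: Grey-blue open tray, fixed, 250 (x) x 200 (y) x 18 (z) mm outside, 5 mm walls and floor; origin at the centre of its underside.
- soap: White bottle with violet label, 66 mm across, 170 mm high; bystander, origin at the centre of its underside.
- tonic: Green bottle 48 mm across, 130 mm high; bystander, origin at the centre of its underside.
- lotion: Pink bottle 44 mm across, 110 mm high; bystander, origin at the centre of its underside.
- tumbler: White cup 72 mm across, 95 mm high; bystander, origin at the centre of its underside.
- brush: Brush lying behind the others, about 200 mm long along its x; bystander.
- jar: Small amber jar 36 mm across, 45 mm high, standing between unit and tray; bystander, origin at the centre of its underside.
- lipstick: Red cylinder 20 mm across, 60 mm high, standing between unit and tray; bystander, origin at the centre of its underside.
Not all that is in view belongs to the job. There is more than one size of the filter; the job needs the larger.

How it is judged:
By the outcome, as a careful person would: the job done as asked, in the order asked, and still so for the second after the job is handed in, with the robot touching nothing.
It also fails if it takes over 64 s, if anything falls off the work surface, if the arm or the gripper's body presses on something with over 40 N, if the wrist force passes 120 N, or if a joint passes its speed limit or range.

## Working session

There is one attempt and no reset: what is moved stays moved. The work goes in short steps, Python scripts to look and compute and a tool call to move; the robot and the scene stay as the last step left them, time stands still between calls to the robot, and variables do not carry over. Pictures are saved under pics/ and viewed, about 8 in all and at most 12, crops included, and the job is handed in when it is done.

Besides the shell and the picture viewer there is one more tool, called as name([rows], argument=value, ...), one row to a line, values as JSON. play_rows: Moves the arm, as the interface text tells. Its arguments: {"type":"object","properties":{"deltas":{"type":"array","items":{"type":"object","properties":{"dp":{"type":"array","items":{"type":"number"}},"spin":{"type":"number"}}}},"claw":{"type":"number"},"squeeze":{"type":"number"}},"required":["deltas"]}

```bash
ls; mkdir -p pics; python3 - <<'E'
from cell import robot
import cv2,numpy as np
s=robot.read_state();print({k:np.round(v,3).tolist() for k,v in s.items()})
np.set_printoptions(precision=4,suppress=True)
for n in("scene","top","wrist"):
    f=robot.grab_frame(n);cv2.imwrite(f"pics/{n}0.png",f["color"][:,:,::-1])
    print(n,{k:v for k,v in f.items() if k!="color"})
E
```

```text
pics
{'clock': 0.0, 'joint_pos': [1.205, 0.261, -0.139, 1.173, -0.0, 1.571], 'qvel': [-0.0, 0.0, 0.001, -0.0, -0.0, 0.001], 'joint_efforts': [0.001, -40.567, 25.392, 0.019, -0.0, 0.0], 'tcp_pos': [0.188, 0.49, 0.199], 'ee_rot': [-3.141, 1.569, -1.936], 'force': [0.373, 0.253, 0.8], 'ft_torque': [0.016, 0.049, 0.007], 'finger_gap': 1.001}
scene {'fovy': 45.998328811075595, 'cx': 313.39154867728763, 'cy': 235.62921503073682, 'world_to_cam': array([[-0.4606,  0.8875,  0.0094,  0.1851],
       [ 0.6433,  0.3412, -0.6854, -0.3179],
       [-0.6116, -0.3097, -0.7281,  1.5878],
       [ 0.    ,  0.    ,  0.    ,  1.    ]])}
top {'fovy': 47.1286216955261, 'cx': 316.6887777573104, 'cy': 241.6658705473935, 'world_to_cam': array([[ 0.0031, -1.    ,  0.0001,  0.0694],
       [-0.9828, -0.0031, -0.1846,  0.6149],
       [ 0.1846,  0.0004, -0.9828,  1.1955],
       [ 0.    ,  0.    ,  0.    ,  1.    ]])}
wrist {'fovy': 65.4389109388748, 'cx': 318.5802652266647, 'cy': 233.57965412161778, 'hand_eye': array([[-0.0004, -0.2904,  0.9569, -0.1746],
       [-0.0006, -0.9569, -0.2904,  0.0736],
       [ 1.    , -0.0007,  0.0002, -0.0004],
       [ 0.    ,  0.    ,  0.    ,  1.    ]])}
```

View pics/top0.png

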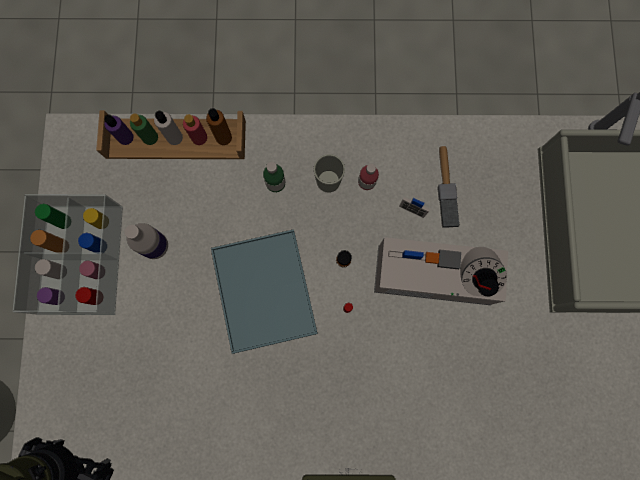

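View pics/scene0.png

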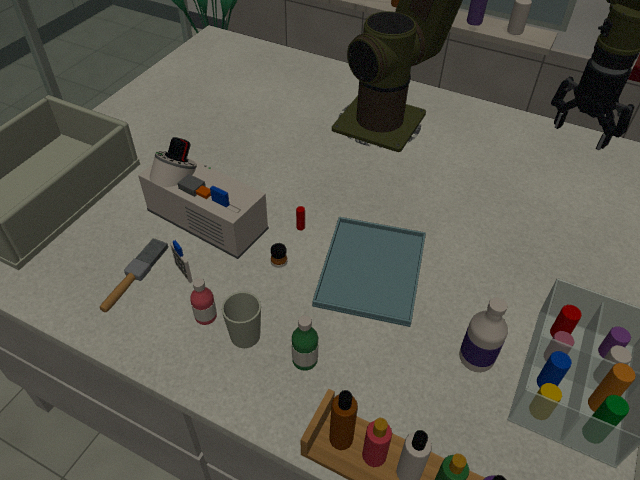

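The top view shows the unit at about (440,270), with the dial at (485,275), the blue tab at (412,255), the bolt at (432,257) and the tray at (265,290). Two things could be the filter:
- **(412,255):** stands in the unit's slot beside the bolt.
- **(413,206):** stands loose behind the unit and is smaller.

The task means the one in the slot. I'll confirm that in a crop.

```bash
cat > h.py <<'E'
import numpy as np,cv2
from scipy.spatial.transform import Rotation as R
def K(f): 
    F=240/np.tan(np.radians(f["fovy"]/2)); return np.array([[F,0,f["cx"]],[0,F,f["cy"]],[0,0,1]])
def w2c(f,s=None):
    if "world_to_cam" in f: return np.array(f["world_to_cam"])
    T=np.eye(4);T[:3,:3]=R.from_euler("xyz",s["ee_rot"]).as_matrix();T[:3,3]=s["tcp_pos"]
    return np.linalg.inv(T@np.array(f["hand_eye"]))
def ray(k,W,uv):
    d=np.linalg.solve(k,[uv[0],uv[1],1]); return -W[:3,:3].T@W[:3,3], W[:3,:3].T@d
def onz(k,W,uv,z):
    o,d=ray(k,W,uv); return o+d*(z-o[2])/d[2]
def proj(k,W,p):
    c=W[:3,:3]@np.asarray(p)+W[:3,3]; q=k@c; return q[:2]/q[2]
def tri(*kwu):
    P=[ray(*a) for a in kwu]; A=np.zeros((3,3));b=np.zeros(3)
    for o,d in P:
        d=d/np.linalg.norm(d);M=np.eye(3)-np.outer(d,d);A+=M;b+=M@o
    return np.linalg.solve(A,b)
E
python3 - <<'E'
import cv2,numpy as np
a=cv2.imread("pics/top0.png")[185:315,365:525]; b=cv2.imread("pics/scene0.png")[125:290,125:315]
a=cv2.resize(a,(800,650)[:2],interpolation=2)[:, :];a=cv2.resize(a,(400,325));
a=cv2.resize(cv2.imread("pics/top0.png")[235:310,370:515],None,fx=5.5,fy=5.5,interpolation=cv2.INTER_CUBIC)
cv2.imwrite("pics/ctop.png",cv2.convertScaleAbs(a,alpha=1.3,beta=15)[:, :800])
b=cv2.resize(b,None,fx=3.6,fy=3.6,interpolation=cv2.INTER_CUBIC)
cv2.imwrite("pics/cscene.png",cv2.convertScaleAbs(b,alpha=1.3,beta=15))
E
```

```text
(no output)
```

View pics/ctop.png

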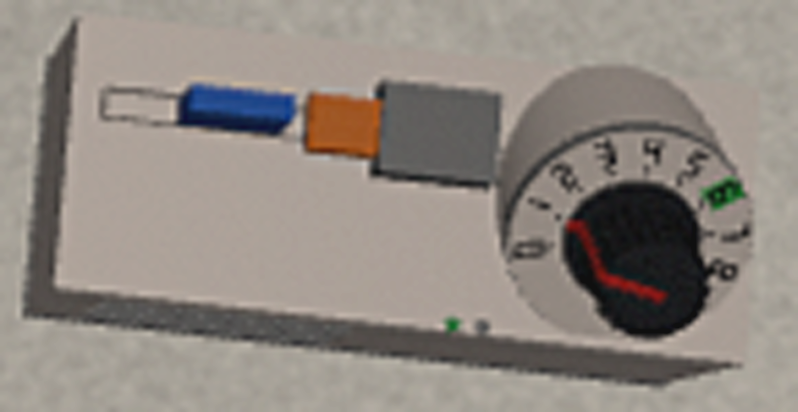

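View pics/cscene.png

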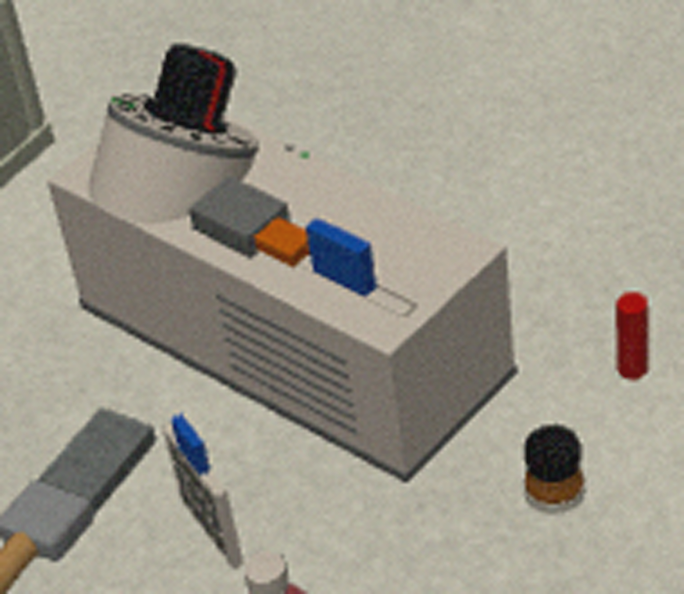

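The crops show the frame's blue tab in the slot, overhung by the orange bolt, with the red index near numeral 1 and green 6 up to the right. The loose frame behind the unit is clearly smaller, so the slotted one is the larger filter. Next I'll measure.

```bash
python3 - <<'E'
from h import *
from cell import robot
np.set_printoptions(precision=4,suppress=True)
f={n:robot.grab_frame(n) for n in("top","scene")}
k={n:K(f[n]) for n in f};W={n:w2c(f[n]) for n in f}
t=lambda u,v:(370+u/5.5,235+v/5.5); s=lambda u,v:(125+u/3.6,125+v/3.6)
def T(a,b): return tri((k["top"],W["top"],a),(k["scene"],W["scene"],b))
for nm,a,b in [("BL",(78,18),(392,353)),("FL",(55,290),(507,250))]:
    print(nm,T(t(*a),s(*b)),onz(k["top"],W["top"],t(*a),.11),onz(k["scene"],W["scene"],s(*b),.11))
print("FR",onz(k["top"],W["top"],t(742,365),.11)); print("BRs",onz(k["scene"],W["scene"],s(50,185),.11))
def mask(n,lo,hi,box):
    c=cv2.cvtColor(f[n]["color"],cv2.COLOR_RGB2HSV);m=cv2.inRange(c,lo,hi)
    z=np.zeros_like(m);x0,y0,x1,y1=box;z[y0:y1,x0:x1]=m[y0:y1,x0:x1];return z
for col,lo,hi in [("blue",(105,120,60),(125,255,255)),("orange",(5,150,80),(20,255,255))]:
    c=[]
    for n,box in [("top",(370,235,515,310)),("scene",(130,130,280,250))]:
        m=mask(n,lo,hi,box);M=cv2.moments(m,True);c.append((M["m10"]/M["m00"],M["m01"]/M["m00"]))
    print(col,c,T(*c))
# tray
m=mask("top",(85,40,40),(110,255,255),(190,210,340,370))
cs=max(cv2.findContours(m,0,1)[0],key=cv2.contourArea);r=cv2.minAreaRect(cs)
P=np.array([onz(k["top"],W["top"],p,.018)[:2] for p in cv2.boxPoints(r)]);print("tray",P,P.mean(0),np.linalg.norm(P-np.roll(P,1,0),axis=1))
m=mask("scene",(85,40,40),(110,255,255),(300,200,440,340))
cs=max(cv2.findContours(m,0,1)[0],key=cv2.contourArea);q=cv2.approxPolyDP(cs,8,True)[:,0]
print("tray scene",[onz(k["scene"],W["scene"],p,.018)[:2] for p in q])
for nm,uv in [("jar",(344,262)),("lip",(348,309))]: print(nm,onz(k["top"],W["top"],uv,.03))
st=robot.read_state();print(R.from_euler("xyz",st["ee_rot"]).as_matrix())
E
```

```text
BL [ 0.6124 -0.0755  0.111 ] [ 0.6128 -0.076   0.11  ] [ 0.6115 -0.0757  0.11  ]
FL [ 0.5046 -0.0644  0.1076] [ 0.5047 -0.0649  0.11  ] [ 0.5065 -0.0622  0.11  ]
FR [ 0.4763 -0.3311  0.11  ]
BRs [ 0.5878 -0.3406  0.11  ]
blue [(413.7586206896552, 253.367816091954), (211.4785992217899, 203.3385214007782)] [ 0.5824 -0.1444  0.1094]
orange [(432.07142857142856, 257.1190476190476), (202.75247524752476, 190.3960396039604)] [ 0.5702 -0.1776  0.1231]
tray [[0.605  0.3253]
 [0.6516 0.1267]
 [0.4086 0.0703]
 [0.3652 0.2624]] [0.5076 0.1962] [0.2479 0.204  0.2494 0.197 ]
tray scene [array([0.4094, 0.0702]), array([0.6588, 0.1323]), array([0.6163, 0.3204]), array([0.3687, 0.2621])]
jar [0.5722 0.008  0.03  ]
lip [ 0.4642 -0.0004  0.03  ]
[[-0.0003 -0.9338  0.3577]
 [-0.0008  0.3577  0.9338]
 [-1.     -0.     -0.0009]]
```

play_rows([
  {"dp":[-0.06,-0.04,-0.037]},
  {"dp":[-0.06,-0.283,-0.261]},
  {"dp":[-0.06,-0.283,-0.261]},
  {"dp":[-0.06,-0.283,-0.261]},
  {"dp":[-0.06,-0.283,-0.261]},
  {"dp":[-0.06,-0.283,-0.261]},
  {"dp":[-0.06,-0.283,-0.261]},
  {"dp":[-0.06,-0.283,-0.261]},
  {"dp":[-0.06,-0.283,-0.261]},
  {"dp":[-0.06,-0.283,-0.261]},
  {"dp":[-0.06,-0.283,-0.261]},
  {"dp":[-0.06,-0.283,-0.261]},
], claw=-1)

```text
schema error: expected keys dp, spin
```

```bash
cat >> h.py <<'E'
def go(s,p,yaw):
    """tool-axis dp and spin to reach TCP p with jaw (tool z) at yaw degrees"""
    M=R.from_euler("xyz",s["ee_rot"]).as_matrix()
    y0=np.degrees(np.arctan2(M[1,2],M[0,2]))
    sp=-((yaw-y0+180)%360-180)
    return np.round(M.T@(np.asarray(p)-s["tcp_pos"]),4),round(sp,1),round(y0,1)
E
python3 - <<'E'
from h import *
from cell import robot
s=robot.read_state();print({k:np.round(v,3).tolist() for k,v in s.items()})
print(go(s,(.53,-.2,.26),84),go(s,(.53,-.2,.26),-96))
E
```

```text
{'clock': 0.25, 'joint_pos': [1.205, 0.26, -0.139, 1.173, -0.0, 1.571], 'qvel': [0.001, -0.001, 0.005, 0.0, 0.0, 0.001], 'joint_efforts': [-0.0, -40.537, 25.381, 0.012, -0.0, 0.0], 'tcp_pos': [0.188, 0.49, 0.199], 'ee_rot': [-3.134, 1.57, -1.929], 'force': [-0.065, -0.057, -1.041], 'ft_torque': [0.028, -0.048, -0.009], 'finger_gap': 1.002}
(array([-0.0601, -0.5665, -0.5219]), np.float64(-15.0), np.float64(69.0)) (array([-0.0601, -0.5665, -0.5219]), np.float64(165.0), np.float64(69.0))
```

play_rows([
  {"dp":[-0.06,-0.04,-0.037],"spin":0},
  {"dp":[-0.06,-0.283,-0.261],"spin":0},
  {"dp":[-0.06,-0.283,-0.261],"spin":0},
  {"dp":[-0.06,-0.283,-0.261],"spin":0},
  {"dp":[-0.06,-0.283,-0.261],"spin":0},
  {"dp":[-0.06,-0.283,-0.261],"spin":0},
  {"dp":[-0.06,-0.283,-0.261],"spin":0},
  {"dp":[-0.06,-0.283,-0.261],"spin":0},
  {"dp":[-0.06,-0.283,-0.261],"spin":0},
  {"dp":[-0.06,-0.283,-0.261],"spin":0},
  {"dp":[-0.06,-0.283,-0.261],"spin":0},
], claw=-1)

```text
clock: 1.17
tcp_pos: [0.3605, 0.1417, 0.2603]
ee_rot: [-1.807, 1.568, -0.608]
force: [-0.4, -0.7, -0.3]
finger_gap: 1.001
```

```bash
python3 - <<'E'
from h import *
from cell import robot
s=robot.read_state();print({k:np.round(v,3).tolist() for k,v in s.items()})
print(go(s,(.53,-.2,.26),84),go(s,(.53,-.2,.26),-96))
E
```

```text
{'clock': 1.167, 'joint_pos': [0.376, -0.001, -0.291, 1.28, -0.002, 0.749], 'qvel': [0.076, 0.004, -0.009, -0.003, 0.058, 0.077], 'joint_efforts': [-1.128, -26.09, 25.903, 0.094, -0.251, -0.402], 'tcp_pos': [0.36, 0.142, 0.26], 'ee_rot': [-1.807, 1.568, -0.608], 'force': [-0.446, -0.662, -0.298], 'ft_torque': [0.035, 0.037, 0.01], 'finger_gap': 1.001}
(array([ 0.0011, -0.2822, -0.2566]), np.float64(-15.3), np.float64(68.7)) (array([ 0.0011, -0.2822, -0.2566]), np.float64(164.7), np.float64(68.7))
```

play_rows([
  {"dp":[0,-0.282,-0.257],"spin":-15.3},
  {"dp":[0,-0.282,-0.257],"spin":-15.3},
  {"dp":[0,-0.282,-0.257],"spin":-15.3},
  {"dp":[0,-0.282,-0.257],"spin":-15.3},
  {"dp":[0,-0.282,-0.257],"spin":-15.3},
  {"dp":[0,-0.282,-0.257],"spin":-15.3},
  {"dp":[0,-0.282,-0.257],"spin":-15.3},
  {"dp":[0,-0.282,-0.257],"spin":-15.3},
  {"dp":[0,-0.282,-0.257],"spin":-15.3},
  {"dp":[0,-0.282,-0.257],"spin":-15.3},
  {"dp":[0,-0.282,-0.257],"spin":-15.3},
  {"dp":[0,-0.282,-0.257],"spin":-15.3},
])

```text
clock: 2.17
tcp_pos: [0.5303, -0.196, 0.2588]
ee_rot: [0.994, 1.569, 2.464]
force: [0.1, -0.2, 0.3]
finger_gap: 0.999
```

```bash
cat >> h.py <<'E'
def snap(robot,name,cam="wrist"):
    s=robot.read_state();f=robot.grab_frame(cam)
    cv2.imwrite(f"pics/{name}.png",f["color"][:,:,::-1]);k=K(f);W=w2c(f,s)
    np.savez(f"pics/{name}.npz",k=k,W=W);return s,f["color"],k,W
E
python3 - <<'E'
from h import *
from cell import robot
s,im,k,W=snap(robot,"w1");print(s["tcp_pos"],s["joint_pos"],np.abs(s["qvel"]).max(),go(s,(.507,-.279,.26),84))
E
```

```text
[ 0.53030505 -0.1959614   0.25880776] [-3.54332754e-01  3.16300443e-01  9.48053532e-02  1.35107681e+00
  5.94409290e-04 -2.53945863e-01] 0.034584633074041866 (array([-0.0013,  0.0149, -0.085 ]), np.float64(0.2), np.float64(84.2))
```

View pics/w1.png

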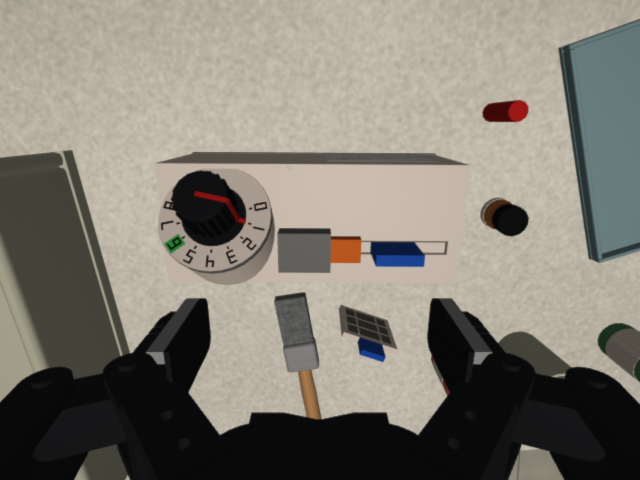

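The wrist view shows the dial at about (214,222), with the index foot at (241,218) beside numeral 1 and green 6 at (174,243). The bolt is at (345,250), the slot outline runs (362,240)–(447,254), and the tab top is at (400,260).

```bash
python3 - <<'E'
from h import *
np.set_printoptions(precision=4,suppress=True)
d=np.load("pics/w1.npz");k,W=d["k"],d["W"]
im=cv2.imread("pics/w1.png");g=cv2.cvtColor(im,cv2.COLOR_BGR2GRAY)
pts=np.array([[158,163],[470,165],[165,283],[458,283],[447,242],[446,254]],np.float32)
pts=cv2.cornerSubPix(g,pts,(4,4),(-1,-1),(3,40,.01));print(pts)
P=np.array([onz(k,W,p,.11)[:2] for p in pts])
U=np.array([[-.055,-.135],[-.055,.135],[.055,-.135],[.055,.135],[.0135,.123],[.0265,.123]])
def fit(U,P):
    c=U-U.mean(0);q=P-P.mean(0);a=np.arctan2((c[:,0]*q[:,1]-c[:,1]*q[:,0]).sum(),(c*q).sum());
    Rm=np.array([[np.cos(a),-np.sin(a)],[np.sin(a),np.cos(a)]]);t=P.mean(0)-Rm@U.mean(0);return a,t,Rm,P-(U@Rm.T+t)
a,t,Rm,r=fit(U,P);print(np.degrees(a),t);print(r*1e3)
T=np.eye(4);T[:2,:2]=Rm;T[:2,3]=t
c=np.cos(np.radians(35));sn=np.sin(np.radians(35))
face=np.array([-.015,-.08,.135]);up=np.array([c,0,sn]);n=np.array([-sn,0,c]);lf=np.array([0,1,0])
w=lambda p:T[:3,:3]@p+T[:3,3]
vis=im.copy()
def circ(rad,h,col):
    for th in np.linspace(0,2*np.pi,60):
        cv2.circle(vis,tuple(np.int32(np.round(proj(k,W,w(face+h*n+rad*(np.cos(th)*up+np.sin(th)*lf)))))),0,col,-1)
circ(.046,0,(0,0,255));circ(.02,.043,(255,255,0))
for nn in range(9):
    th=(4-nn)*.45; cv2.circle(vis,tuple(np.int32(proj(k,W,w(face+.004*n+.026*(np.cos(th)*up+np.sin(th)*lf))))),1,(255,0,255),-1)
for p in [(-.055,-.135),(-.055,.135),(.055,-.135),(.055,.135),(.0135,.123),(.0265,.123),(.0135,.023),(.0265,.023)]:
    cv2.circle(vis,tuple(np.int32(np.round(proj(k,W,w(np.array([*p,.11])))))),0,(0,255,0),-1)
for y in(.053,.093):
  for x in(.015,.025): cv2.circle(vis,tuple(np.int32(np.round(proj(k,W,w(np.array([x,y,.144])))))),0,(0,255,255),-1)
cv2.imwrite("pics/w1c.png",cv2.resize(vis[140:300,145:480],None,fx=2.35,fy=2.35,interpolation=cv2.INTER_CUBIC))
print("grip",w(face+.026*n),"filt",w(np.array([.02,.073,.131])),"face",w(face))
E
```

```text
[[155.7383 162.4736]
 [468.3817 164.2682]
 [165.     283.    ]
 [458.     283.    ]
 [446.4568 240.8283]
 [445.0402 253.721 ]]
-6.013457186230066 [ 0.5466 -0.2041]
[[-0.7075  1.7986]
 [-0.4516 -0.5854]
 [ 0.9119 -3.3603]
 [ 0.6336  2.8023]
 [ 0.0739 -0.345 ]
 [-0.4603 -0.3101]]
grip [ 0.5085 -0.2806  0.1563] filt [ 0.5742 -0.1336  0.131 ] face [ 0.5233 -0.2821  0.135 ]
```

View pics/w1c.png

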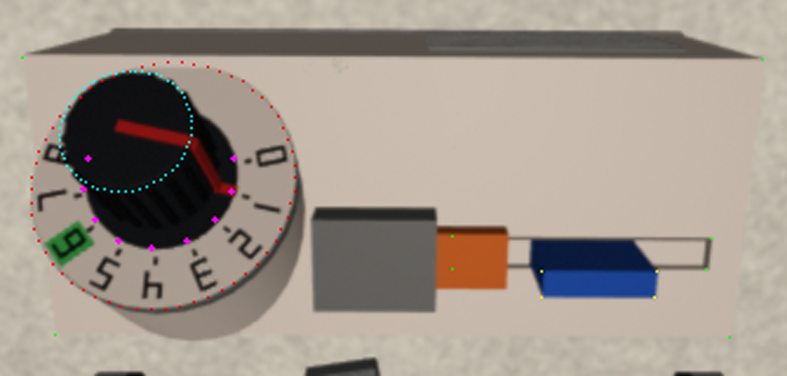

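The overlay of the unit model (dial ring, sleeve top, index marks, tab top and slot) matches the picture to about 1 px. That confirms the pose and heights, and the sleeve stands at 1. The tool can only stay vertical, so I'll ratchet the leaning sleeve: grip it across, turn, release and repeat.

play_rows([
  {"dp":[0,0.0072,-0.0431],"spin":-7},
  {"dp":[0,0.0144,-0.0863],"spin":-14},
  {"dp":[0,0.0144,-0.0863],"spin":-21},
  {"dp":[0,0.0144,-0.0863],"spin":-27},
  {"dp":[0.03,0.0144,-0.0863],"spin":-27},
  {"dp":[0.06,0.0144,-0.0863],"spin":-27},
  {"dp":[0.08,0.0144,-0.0863],"spin":-27},
  {"dp":[0.095,0.0144,-0.0863],"spin":-27},
  {"dp":[0.108,0.0144,-0.0863],"spin":-27},
  {"dp":[0.114,0.0144,-0.0863],"spin":-27},
  {"dp":[0.114,0.0144,-0.0863],"spin":-27},
], claw=-0.5)

```text
clock: 3.13
tcp_pos: [0.5061, -0.2778, 0.1447]
ee_rot: [0.601, 1.568, 2.546]
force: [0.4, 0.3, -0.6]
finger_gap: 0.752
```

```bash
python3 - <<'E'
from h import *
from cell import robot
s=robot.read_state();print(s["tcp_pos"],s["force"],s["finger_gap"],s["joint_pos"],go(s,(.5073,-.2804,.144),111))
E
```

```text
[ 0.50607006 -0.27775953  0.1447291 ] [ 0.44747531  0.32783138 -0.60598082] 0.7521103171224813 [-5.02145598e-01  3.78639361e-01 -1.10179909e-01  1.08515195e+00
  2.97261107e-04 -8.76588532e-01] (array([ 0.0007, -0.0002, -0.0029]), np.float64(0.5), np.float64(111.5))
```

play_rows([
  {"dp":[0,0,-0.003],"spin":0},
  {"dp":[0,0,-0.003],"spin":0},
  {"dp":[0,0,-0.003],"spin":0},
  {"dp":[0,0,-0.003],"spin":0},
  {"dp":[0,0,-0.003],"spin":0},
  {"dp":[0,0,-0.003],"spin":0},
], claw=1, squeeze=40)

```text
clock: 3.63
tcp_pos: [0.5078, -0.2829, 0.1489]
ee_rot: [-2.878, 1.569, -0.935]
force: [-6.6, 2.1, 14.3]
finger_gap: 0.004
```

play_rows([
  {"dp":[0,0,0],"spin":6},
  {"dp":[0,0,0],"spin":12},
  {"dp":[0,0,0],"spin":18},
  {"dp":[0,0,0],"spin":24},
  {"dp":[0,0,0],"spin":30},
  {"dp":[0,0,0],"spin":36},
  {"dp":[0,0,0],"spin":42},
  {"dp":[0,0,0],"spin":48},
  {"dp":[0,0,0],"spin":54},
  {"dp":[0,0,0],"spin":54},
])

```text
clock: 4.47
tcp_pos: [0.5055, -0.2804, 0.1486]
ee_rot: [1.253, 1.566, 2.251]
force: [-10.0, 7.9, 16.7]
finger_gap: 0.0
```

```bash
python3 - <<'E'
from h import *
from cell import robot
s,im,k,W=snap(robot,"w2");print(s["tcp_pos"],s["force"],s["ft_torque"],s["finger_gap"],go(s,(.5073,-.2804,.144),57))
E
```

```text
[ 0.50554794 -0.28038388  0.14856279] [-10.01194106   7.93031979  16.71544176] [1.56303003 1.91829488 0.08508764] 0.00037673163802145804 (array([ 0.0046, -0.0015,  0.0009]), np.float64(0.2), np.float64(57.2))
```

View pics/w2.png

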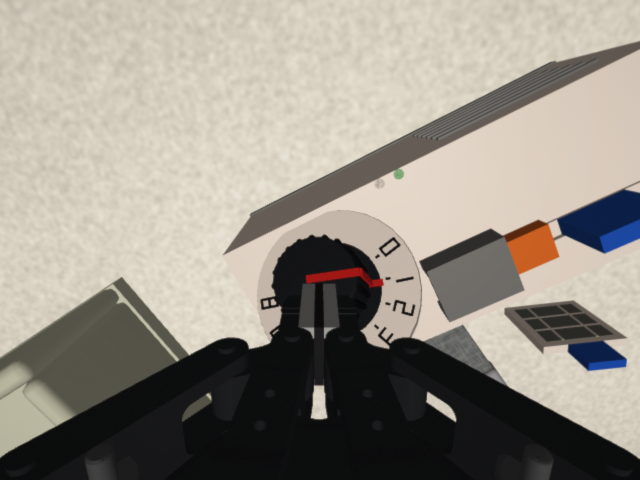

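```bash
cat >> h.py <<'E'
UY=np.radians(-6.01);UT=np.array([.5466,-.2041,0])
def uw(p):
    return R.from_euler("z",UY).as_matrix()@np.asarray(p)+UT
c35,s35=np.cos(np.radians(35)),np.sin(np.radians(35))
FACE=np.array([-.015,-.08,.135]);UP=np.array([c35,0,s35]);N=np.array([-s35,0,c35])
def dialp(rad,n,h): # point on dial at numeral-angle n
    th=(4-n)*.45;return uw(FACE+h*N+rad*(np.cos(th)*UP+np.sin(th)*np.array([0,1,0])))
E
python3 - <<'E'
from h import *
np.set_printoptions(precision=1,suppress=True)
d=np.load("pics/w2.npz");k,W=d["k"],d["W"]
pr=lambda p:proj(k,W,p)
print("top c",pr(dialp(0,0,.043)),"foot1",pr(dialp(.026,1,.004)),"foot2",pr(dialp(.026,2,.004)),"face",pr(dialp(0,0,0)))
print("top rim n=0,2,4,6,8",[pr(dialp(.02,n,.043)) for n in(0,2,4,6,8)],"front rim",pr(dialp(.02,4-np.pi/.45,.043)))
im=cv2.imread("pics/w2.png");m=cv2.inRange(cv2.cvtColor(im,cv2.COLOR_BGR2HSV),(0,150,90),(8,255,255));m[:220]=0
ys,xs=np.nonzero(m[:340]);print("red",xs.min(),xs.max(),[(int(x),int(ys[xs==x].mean())) for x in np.unique(xs)[::8]])
E
```

```text
top c [312.8 278.5] foot1 [379.7 278.8] foot2 [379.5 301.1] face [334.  289.7]
top rim n=0,2,4,6,8 [array([348.3, 250.8]), array([356.1, 289.5]), array([330., 321.]), array([291.4, 319.1]), array([271.1, 287.4])] front rim [297.  239.4]
red 306 382 [(306, 278), (314, 277), (322, 276), (330, 275), (338, 274), (346, 273), (354, 272), (362, 273), (370, 282), (378, 282)]
```

```bash
python3 - <<'E'
from h import *
from cell import robot
s,im,k,W=snap(robot,"s2","scene")
v=np.ascontiguousarray(im[:,:,::-1])
x0,y0,sc=90,60,5
c=cv2.resize(v[y0:y0+120,x0:x0+160],None,fx=sc,fy=sc,interpolation=cv2.INTER_CUBIC)
for p,col in [(s["tcp_pos"],(0,255,0)),(s["tcp_pos"]+np.array([0,0,.037]),(255,255,0)),(dialp(0,0,.043),(255,0,255)),(dialp(0,0,0),(0,0,255))]:
    cv2.circle(c,tuple(np.int32((proj(k,W,p)-[x0,y0]+.5)*sc)),4,col,-1)
cv2.imwrite("pics/s2c.png",cv2.convertScaleAbs(c,alpha=1.5,beta=20))
print(proj(k,W,(.188,.49,.199)))
E
```

```text
[570.71820237 155.75111532]
```

View pics/s2c.png

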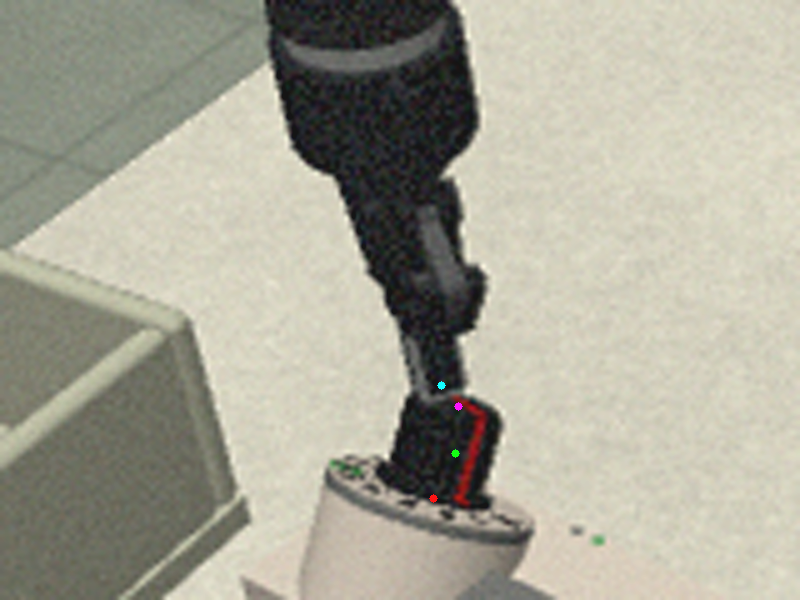

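The picture explains the miss. The real fingertips are about 34 mm behind the reported TCP (cyan dot, not green), so the fingers shut on top of the sleeve, with about 17 N of force. I'll lift, reopen and go about 31 mm lower.

play_rows([
  {"dp":[-0.03,0,0],"spin":0},
  {"dp":[-0.05,0,0],"spin":-7},
  {"dp":[-0.05,0,0],"spin":-14},
  {"dp":[-0.05,0,0],"spin":-21},
  {"dp":[-0.05,0,0],"spin":-28},
  {"dp":[-0.05,0,0],"spin":-35},
  {"dp":[-0.05,0,0],"spin":-42},
  {"dp":[-0.05,0,0],"spin":-49},
  {"dp":[-0.05,0,0],"spin":-54},
  {"dp":[-0.05,0,0],"spin":-54},
], claw=-0.6)

```text
clock: 5.4
tcp_pos: [0.5086, -0.2831, 0.1963]
ee_rot: [-2.507, 1.57, -0.562]
force: [-0.6, 0.4, -0.1]
finger_gap: 0.797
```

```bash
python3 - <<'E'
from h import *
from cell import robot
s,im,k,W=snap(robot,"w3");print(s["tcp_pos"],s["force"],s["finger_gap"],go(s,(.5073,-.2804,.114),111))
pr=lambda p:proj(k,W,p)
print("top c",pr(dialp(0,0,.043)),"foot1",pr(dialp(.026,1,.004)),"foot2",pr(dialp(.026,2,.004)))
m=cv2.inRange(cv2.cvtColor(im,cv2.COLOR_RGB2HSV),(0,150,90),(8,255,255))
ys,xs=np.nonzero(m);o=(abs(xs-320)<120)&(abs(ys-280)<100);xs,ys=xs[o],ys[o];print([(int(x),int(ys[xs==x].mean())) for x in np.unique(xs)[::8]])
E
```

```text
[ 0.50858541 -0.28312015  0.19631251] [-0.64022733  0.38003341 -0.06738476] 0.7971203098704985 (array([0.0823, 0.0002, 0.0031]), np.float64(0.4), np.float64(111.4))
top c [331.91751072 242.41119751] foot1 [345.06252987 279.72900472] foot2 [332.72007108 290.93777861]
[(328, 241), (336, 244), (344, 261), (352, 257), (360, 264)]
```

play_rows([
  {"dp":[0.02,0,0.003],"spin":0},
  {"dp":[0.045,0,0.003],"spin":0},
  {"dp":[0.06,0,0.003],"spin":0},
  {"dp":[0.07,0,0.003],"spin":0},
  {"dp":[0.078,0,0.003],"spin":0},
  {"dp":[0.082,0,0.003],"spin":0},
  {"dp":[0.082,0,0.003],"spin":0},
])

```text
clock: 6.03
tcp_pos: [0.5071, -0.28, 0.1134]
ee_rot: [0.755, 1.57, 2.698]
force: [0.3, -0.7, 0.3]
finger_gap: 0.801
```

play_rows([
  {"dp":[0,0,0],"spin":0},
  {"dp":[0,0,0],"spin":0},
  {"dp":[0,0,0],"spin":0},
  {"dp":[0,0,0],"spin":0},
  {"dp":[0,0,0],"spin":0},
], claw=1, squeeze=40)

```text
clock: 6.45
tcp_pos: [0.5076, -0.2796, 0.1154]
ee_rot: [-1.7, 1.569, 0.243]
force: [-2.3, 3.7, 5.5]
finger_gap: 0.503
```

Gripped: the opening is 0.50, about 42 mm, which matches the 40 mm sleeve. Now the turn.

play_rows([
  {"dp":[0,0,0],"spin":6},
  {"dp":[0,0,0],"spin":12},
  {"dp":[0,0,0],"spin":18},
  {"dp":[0,0,0],"spin":24},
  {"dp":[0,0,0],"spin":30},
  {"dp":[0,0,0],"spin":36},
  {"dp":[0,0,0],"spin":42},
  {"dp":[0,0,0],"spin":48},
  {"dp":[0,0,0],"spin":54},
  {"dp":[0,0,0],"spin":56},
  {"dp":[0,0,0],"spin":56},
])

```text
clock: 7.37
tcp_pos: [0.5066, -0.2792, 0.1187]
ee_rot: [-0.691, 1.569, 0.276]
force: [-10.8, 3.4, 25.5]
finger_gap: 0.455
```

```bash
cat >> h.py <<'E'
def idx(im,k,W):
    """sleeve index (in clicks) from the red line foot: mean over red pixels, cast on plane 4 mm over face, outer end"""
    m=cv2.inRange(cv2.cvtColor(im,cv2.COLOR_RGB2HSV),(0,150,70),(8,255,255))
    ys,xs=np.nonzero(m);p0=uw(FACE+.004*N);Rz=R.from_euler("z",UY).as_matrix();n=Rz@N;best=[]
    for x,y in zip(xs,ys):
        o,d=ray(k,W,(x,y));q=Rz.T@(o+d*((p0-o)@n)/(d@n)-p0);a,b=q@UP,q[1]
        r=np.hypot(a,b)
        if .022<r<.029: best.append(4-np.arctan2(b,a)/.45)
    return len(best),(np.median(best) if best else None)
E
python3 - <<'E'
from h import *
from cell import robot
np.set_printoptions(precision=3,suppress=True)
d=np.load("pics/w1.npz");print("check w1",idx(cv2.imread("pics/w1.png")[:,:,::-1].copy(),d["k"],d["W"]))
s,im,k,W=snap(robot,"w4");print(s["tcp_pos"],s["force"],s["ft_torque"],s["finger_gap"],idx(im,k,W))
s,im,k,W=snap(robot,"t4","top");print("top",idx(im,k,W))
E
```

```text
check w1 (60, np.float64(9.270810658270587))
[ 0.507 -0.279  0.119] [-10.78    3.353  25.489] [1.945 1.68  1.118] 0.455049281862673 (0, None)
top (3, np.float64(9.752578024732665))
```

```bash
cat >> h.py <<'E'
def foot(im,k,W,lo=-.3,hi=8.3):
    hsv=cv2.cvtColor(im,cv2.COLOR_RGB2HSV);m=cv2.inRange(hsv,(0,150,70),(8,255,255))|cv2.inRange(hsv,(174,150,70),(180,255,255))
    b=cv2.GaussianBlur(m.astype(float),(0,0),1.5);g=np.arange(lo,hi,.1);o=[]
    for n in g:
        u,v=np.int32(np.round(proj(k,W,dialp(.024,n,.004))));o.append(b[v,u] if 0<=u<640 and 0<=v<480 else 0)
    return [(round(float(g[i]),1),int(o[i])) for i in np.argsort(o)[::-1][:6] if o[i]>20]
def bolt(im,k,W):
    """left (+y) edge of the bolt top in unit y, mm -> clicks = (47-y)/4"""
    m=cv2.inRange(cv2.cvtColor(im,cv2.COLOR_RGB2HSV),(8,150,80),(20,255,255))
    ys,xs=np.nonzero(m);q=[]
    for x,y in zip(xs,ys):
        p=onz(k,W,(x,y),.121);u=R.from_euler("z",-UY).apply(p-UT)
        if .005<u[0]<.035 and -.03<u[1]<.06:q.append(u[:2])
    q=np.array(q);return (len(q),np.round(np.percentile(q,[1,99],axis=0)*1e3,1).tolist(),round((47-np.percentile(q[:,1],99)*1e3)/4,2)) if len(q) else None
E
python3 - <<'E'
from h import *
for n in("w1","w4","top0","t4"):
    im=cv2.imread(f"pics/{n}.png")[:,:,::-1].copy();d=np.load("pics/%s.npz"%("t4" if n=="top0" else n));print(n,foot(im,d["k"],d["W"]),bolt(im,d["k"],d["W"]))
E
```

```text
w1 [(1.0, 206), (0.9, 205), (1.1, 155), (0.8, 135), (1.2, 75), (0.7, 73)] (761, [[6.9, 17.1], [30.3, 42.8]], np.float64(1.04))
w4 [] (1999, [[5.3, 18.7], [30.8, 38.6]], np.float64(2.1))
top0 [(1.0, 35), (0.9, 35), (0.8, 35), (1.1, 31), (0.7, 27), (1.2, 24)] (126, [[10.1, 16.6], [30.4, 43.2]], np.float64(0.96))
t4 [] (106, [[9.8, 16.5], [30.5, 38.8]], np.float64(2.06))
```

The bolt edge gives a good click reading: it read 1.0 at the start and 2.1 now. Each stroke gains about one click, so I'll release and repeat.

play_rows([
  {"dp":[0,0,0],"spin":0},
  {"dp":[0,0,0],"spin":0},
  {"dp":[0,0,0],"spin":0},
  {"dp":[0,0,0],"spin":-7},
  {"dp":[0,0,0],"spin":-14},
  {"dp":[0,0,0],"spin":-21},
  {"dp":[0,0,0],"spin":-28},
  {"dp":[0,0,0],"spin":-35},
  {"dp":[0,0,0],"spin":-42},
  {"dp":[0,0,0],"spin":-49},
  {"dp":[0,0,0],"spin":-56},
  {"dp":[0,0,0],"spin":-56},
], claw=-0.5)

```text
clock: 8.47
tcp_pos: [0.5074, -0.2801, 0.1134]
ee_rot: [1.005, 1.571, 2.95]
force: [-0.4, 0.1, -0.0]
finger_gap: 0.75
```

play_rows([
  {"dp":[0,0,0],"spin":0},
  {"dp":[0,0,0],"spin":0},
  {"dp":[0,0,0],"spin":0},
  {"dp":[0,0,0],"spin":0},
], claw=1, squeeze=60)

```text
clock: 8.8
tcp_pos: [0.5073, -0.2799, 0.1143]
ee_rot: [-1.769, 1.57, 0.172]
force: [-1.6, 2.4, 4.9]
finger_gap: 0.5
```

play_rows([
  {"dp":[0,0,0],"spin":6},
  {"dp":[0,0,0],"spin":12},
  {"dp":[0,0,0],"spin":18},
  {"dp":[0,0,0],"spin":24},
  {"dp":[0,0,0],"spin":30},
  {"dp":[0,0,0],"spin":36},
  {"dp":[0,0,0],"spin":42},
  {"dp":[0,0,0],"spin":48},
  {"dp":[0,0,0],"spin":54},
  {"dp":[0,0,0],"spin":56},
])

```text
clock: 9.63
tcp_pos: [0.5074, -0.2778, 0.1159]
ee_rot: [0.153, 1.565, 1.123]
force: [-9.3, -0.1, 15.2]
finger_gap: 0.45
```

```bash
python3 - <<'E'
from h import *
from cell import robot
s,im,k,W=snap(robot,"w5");print(s["tcp_pos"],s["force"],s["finger_gap"],bolt(im,k,W),go(s,(.5073,-.2804,.114),55))
E
```

```text
[ 0.50742741 -0.27776848  0.11591012] [-9.2780329  -0.10064988 15.23436127] 0.45039166302468636 (1554, [[5.3, 18.5], [31.0, 33.7]], np.float64(3.32)) (array([ 0.0019, -0.0014, -0.0023]), np.float64(0.6), np.float64(55.6))
```

play_rows([
  {"dp":[0,0,0],"spin":0},
  {"dp":[0,0,0],"spin":0},
  {"dp":[0,0,0],"spin":0},
  {"dp":[0,0,0],"spin":-7},
  {"dp":[0,0,0],"spin":-14},
  {"dp":[0,0,0],"spin":-21},
  {"dp":[0,0,0],"spin":-28},
  {"dp":[0,0,0],"spin":-35},
  {"dp":[0,0,0],"spin":-42},
  {"dp":[0,0,0],"spin":-49},
  {"dp":[0,0,0],"spin":-56},
  {"dp":[0,0,0],"spin":-56},
], claw=-0.5)

```text
clock: 10.68
tcp_pos: [0.5072, -0.2799, 0.113]
ee_rot: [0.751, 1.57, 2.696]
force: [-0.0, 0.3, 0.5]
finger_gap: 0.744
```

play_rows([
  {"dp":[0,0,0],"spin":0},
  {"dp":[0,0,0],"spin":0},
  {"dp":[0,0,0],"spin":0},
  {"dp":[0,0,0],"spin":0},
], claw=1)

```text
clock: 11.02
tcp_pos: [0.5072, -0.28, 0.1141]
ee_rot: [3.128, 1.571, -1.214]
force: [-1.7, 2.2, 3.8]
finger_gap: 0.494
```

play_rows([
  {"dp":[0,0,0],"spin":6},
  {"dp":[0,0,0],"spin":12},
  {"dp":[0,0,0],"spin":18},
  {"dp":[0,0,0],"spin":24},
  {"dp":[0,0,0],"spin":30},
  {"dp":[0,0,0],"spin":36},
  {"dp":[0,0,0],"spin":42},
  {"dp":[0,0,0],"spin":48},
  {"dp":[0,0,0],"spin":54},
  {"dp":[0,0,0],"spin":56},
])

```text
clock: 11.85
tcp_pos: [0.508, -0.2771, 0.1159]
ee_rot: [0.092, 1.563, 1.061]
force: [-9.1, 0.6, 17.4]
finger_gap: 0.446
```

play_rows([
  {"dp":[0,0,0],"spin":0},
  {"dp":[0,0,0],"spin":0},
  {"dp":[0,0,0],"spin":0},
  {"dp":[0,0,0],"spin":-7},
  {"dp":[0,0,0],"spin":-14},
  {"dp":[0,0,0],"spin":-21},
  {"dp":[0,0,0],"spin":-28},
  {"dp":[0,0,0],"spin":-35},
  {"dp":[0,0,0],"spin":-42},
  {"dp":[0,0,0],"spin":-49},
  {"dp":[0,0,0],"spin":-56},
  {"dp":[0,0,0],"spin":-56},
], claw=-0.5)

```text
clock: 12.85
tcp_pos: [0.5073, -0.28, 0.1131]
ee_rot: [0.637, 1.57, 2.582]
force: [0.1, -0.8, 0.7]
finger_gap: 0.749
```

```bash
python3 - <<'E'
from h import *
from cell import robot
s,im,k,W=snap(robot,"w6");print(s["tcp_pos"],s["force"],s["finger_gap"],bolt(im,k,W),foot(im,k,W),go(s,(.5073,-.2804,.114),111))
s,im,k,W=snap(robot,"t6","top");print(bolt(im,k,W),foot(im,k,W))
E
```

```text
[ 0.50733411 -0.27999377  0.1131102 ] [ 0.12619521 -0.82803879  0.68954134] 0.7490573274042001 None [(4.0, 253), (3.9, 245), (2.9, 229), (2.8, 228), (4.1, 223), (3.0, 199)] (array([-0.0009,  0.0002, -0.0004]), np.float64(0.4), np.float64(111.4))
(69, [[10.0, 16.5], [30.3, 30.4]], np.float64(4.15)) [(4.0, 58), (3.9, 58), (4.2, 52), (4.1, 52), (3.7, 43), (3.8, 43)]
```

play_rows([
  {"dp":[0,0,0],"spin":0},
  {"dp":[0,0,0],"spin":0},
  {"dp":[0,0,0],"spin":0},
  {"dp":[0,0,0],"spin":0},
], claw=1)

```text
clock: 13.28
tcp_pos: [0.5072, -0.2799, 0.1143]
ee_rot: [-2.154, 1.57, -0.212]
force: [-1.6, 1.3, 4.6]
finger_gap: 0.498
```

play_rows([
  {"dp":[0,0,0],"spin":6},
  {"dp":[0,0,0],"spin":12},
  {"dp":[0,0,0],"spin":18},
  {"dp":[0,0,0],"spin":24},
  {"dp":[0,0,0],"spin":30},
  {"dp":[0,0,0],"spin":36},
  {"dp":[0,0,0],"spin":42},
  {"dp":[0,0,0],"spin":48},
  {"dp":[0,0,0],"spin":54},
  {"dp":[0,0,0],"spin":56},
])

```text
clock: 14.12
tcp_pos: [0.5095, -0.279, 0.1158]
ee_rot: [-0.487, 1.564, 0.484]
force: [-4.6, -4.4, 10.9]
finger_gap: 0.45
```

play_rows([
  {"dp":[0,0,0],"spin":0},
  {"dp":[0,0,0],"spin":0},
  {"dp":[0,0,0],"spin":0},
  {"dp":[0,0,0],"spin":-7},
  {"dp":[0,0,0],"spin":-14},
  {"dp":[0,0,0],"spin":-21},
  {"dp":[0,0,0],"spin":-28},
  {"dp":[0,0,0],"spin":-35},
  {"dp":[0,0,0],"spin":-42},
  {"dp":[0,0,0],"spin":-49},
  {"dp":[0,0,0],"spin":-56},
  {"dp":[0,0,0],"spin":-56},
], claw=-0.5)

```text
clock: 15.12
tcp_pos: [0.5072, -0.28, 0.1131]
ee_rot: [0.752, 1.57, 2.698]
force: [0.5, 0.7, 0.5]
finger_gap: 0.756
```

```bash
python3 - <<'E'
from h import *
from cell import robot
s,im,k,W=snap(robot,"t7","top");print(s["finger_gap"],bolt(im,k,W),foot(im,k,W))
s,im,k,W=snap(robot,"w7");print(foot(im,k,W))
E
```

```text
0.7559697351242798 (53, [[10.1, 16.4], [30.4, 27.5]], np.float64(4.88)) []
[(5.0, 254), (4.9, 242), (5.1, 225), (4.8, 102), (5.2, 60)]
```

play_rows([
  {"dp":[0,0,0],"spin":0},
  {"dp":[0,0,0],"spin":0},
  {"dp":[0,0,0],"spin":0},
  {"dp":[0,0,0],"spin":0},
], claw=1)

```text
clock: 15.55
tcp_pos: [0.5072, -0.2799, 0.1143]
ee_rot: [-2.286, 1.571, -0.344]
force: [-1.7, 2.9, 5.7]
finger_gap: 0.503
```

play_rows([
  {"dp":[0,0,0],"spin":6},
  {"dp":[0,0,0],"spin":12},
  {"dp":[0,0,0],"spin":18},
  {"dp":[0,0,0],"spin":24},
  {"dp":[0,0,0],"spin":30},
  {"dp":[0,0,0],"spin":36},
  {"dp":[0,0,0],"spin":42},
  {"dp":[0,0,0],"spin":48},
  {"dp":[0,0,0],"spin":54},
])

```text
clock: 16.3
tcp_pos: [0.5094, -0.2793, 0.1157]
ee_rot: [-0.648, 1.565, 0.354]
force: [-4.6, -3.4, 9.7]
finger_gap: 0.443
```

play_rows([
  {"dp":[0,0,0],"spin":0},
  {"dp":[0,0,0],"spin":0},
  {"dp":[0,0,0],"spin":0},
  {"dp":[0,0,0],"spin":0},
  {"dp":[-0.03,0,0],"spin":0},
  {"dp":[-0.07,0,0],"spin":0},
  {"dp":[-0.11,0,0],"spin":0},
  {"dp":[-0.12,0,0],"spin":0},
  {"dp":[-0.12,0,0],"spin":0},
], claw=-0.6)

```text
clock: 17.05
tcp_pos: [0.5098, -0.2814, 0.2378]
ee_rot: [-1.507, 1.563, -0.506]
force: [0.2, 0.8, 1.3]
finger_gap: 0.806
```

```bash
python3 - <<'E'
from h import *
from cell import robot
s,im,k,W=snap(robot,"t8","top");print(s["tcp_pos"],s["finger_gap"],bolt(im,k,W),foot(im,k,W))
s,im,k,W=snap(robot,"w8");print(foot(im,k,W),bolt(im,k,W),go(s,(.574,-.134,.23),-6))
E
```

```text
[ 0.50981346 -0.28142479  0.23783118] 0.805730494293986 (35, [[10.3, 16.4], [30.4, 23.3]], np.float64(5.92)) [(6.1, 58), (6.0, 58), (6.2, 54), (8.3, 52), (5.9, 52), (5.8, 52)]
[(7.7, 233), (7.6, 215), (7.8, 211), (6.1, 205), (7.5, 201), (7.9, 195)] (189, [[6.6, 17.7], [29.8, 22.9]], np.float64(6.03)) (array([0.0051, 0.0241, 0.1588]), np.float64(63.3), np.float64(57.3))
```

The sleeve is at 6: the bolt reads 5.92 and 6.03, and the index foot 6.0–6.1. Next I'll move over the filter tab and turn the jaws to its thickness.

play_rows([
  {"dp":[0,0.006,0.04],"spin":7},
  {"dp":[0,0.012,0.08],"spin":14},
  {"dp":[0,0.018,0.12],"spin":21},
  {"dp":[0,0.024,0.159],"spin":28},
  {"dp":[0,0.024,0.159],"spin":35},
  {"dp":[0,0.024,0.159],"spin":42},
  {"dp":[0,0.024,0.159],"spin":49},
  {"dp":[0,0.024,0.159],"spin":56},
  {"dp":[0,0.024,0.159],"spin":63},
  {"dp":[0,0.024,0.159],"spin":63},
  {"dp":[0,0.024,0.159],"spin":63},
])

```text
clock: 18.07
tcp_pos: [0.5717, -0.1329, 0.2316]
ee_rot: [3.006, 1.567, 2.91]
force: [0.4, 0.1, -0.3]
finger_gap: 0.796
```

```bash
python3 - <<'E'
from h import *
from cell import robot
np.set_printoptions(precision=4,suppress=True)
s,im,k,W=snap(robot,"w9");print(s["tcp_pos"],s["finger_gap"],go(s,(.574,-.134,.23),-6),foot(im,k,W),bolt(im,k,W))
hsv=cv2.cvtColor(im,cv2.COLOR_RGB2HSV);m=cv2.inRange(hsv,(105,120,40),(125,255,255))
cs=[c for c in cv2.findContours(m,0,1)[0] if cv2.contourArea(c)>200]
for c in cs: print(cv2.boundingRect(c),cv2.contourArea(c))
for y in(.053,.093):
  for x in(.015,.025):print("tab top pred",proj(k,W,uw((x,y,.144))),"base",proj(k,W,uw((x,y,.11))))
v=np.ascontiguousarray(im[:,:,::-1])
for y in(.053,.093):
  for x in(.015,.025):cv2.circle(v,tuple(np.int32(np.round(proj(k,W,uw((x,y,.144)))))),1,(0,255,255),-1)
for y in(.023,.123):
  for x in(.0135,.0265):cv2.circle(v,tuple(np.int32(np.round(proj(k,W,uw((x,y,.11)))))),1,(0,255,0),-1)
cv2.imwrite("pics/w9c.png",v)
E
```

```text
[ 0.5717 -0.1329  0.2316] 0.7956574753388247 (array([ 0.0016, -0.0009,  0.0024]), np.float64(0.5), np.float64(-5.5)) [] (291, [[9.1, 14.8], [30.6, 24.7]], np.float64(5.56))
(451, 201, 28, 35) 498.0
(315, 192, 15, 61) 729.0
tab top pred [315.0377 252.1592] base [315.5533 238.3828]
tab top pred [328.465  252.2801] base [327.5743 238.4906]
tab top pred [315.3481 199.3254] base [315.8499 190.7631]
tab top pred [329.3585 199.4495] base [328.3361 190.8735]
```

View pics/w9c.png

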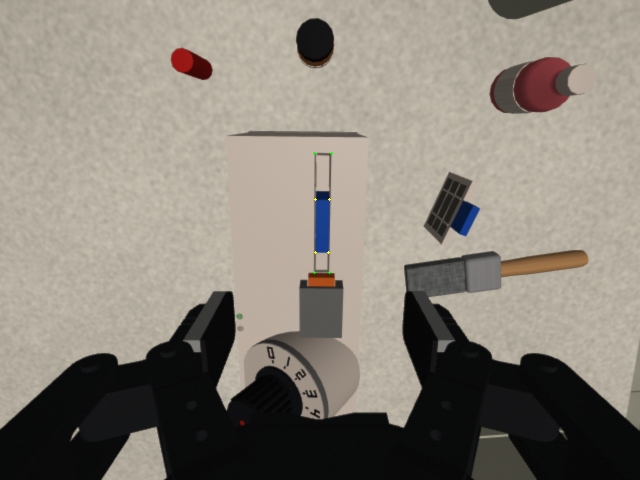

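The view shows the predicted slot and tab corners on the real ones: slot (315–331,153–271), tab (315–330,199–252). The bolt at (321,280) is clear of the frame. Descending to grip.

play_rows([
  {"dp":[0.02,-0.0005,0.0026],"spin":0.5},
  {"dp":[0.05,-0.0005,0.0026],"spin":0.5},
  {"dp":[0.08,-0.0005,0.0026],"spin":0.5},
  {"dp":[0.1,-0.0005,0.0026],"spin":0.5},
  {"dp":[0.12,-0.0005,0.0026],"spin":0.5},
  {"dp":[0.135,-0.0005,0.0026],"spin":0.5},
  {"dp":[0.145,-0.0005,0.0026],"spin":0.5},
  {"dp":[0.1475,-0.0005,0.0026],"spin":0.5},
  {"dp":[0.1475,-0.0005,0.0026],"spin":0.5},
], claw=-0.2)

```text
clock: 18.87
tcp_pos: [0.5747, -0.1339, 0.0855]
ee_rot: [3.02, 1.569, 2.914]
force: [0.7, 0.2, -0.3]
finger_gap: 0.6
```

```bash
python3 - <<'E'
from h import *
from cell import robot
s=robot.read_state();print(s["tcp_pos"],s["force"],s["finger_gap"],go(s,(.5742,-.1336,.084),-6))
E
```

```text
[ 0.57471725 -0.13387785  0.08549354] [ 0.6708318   0.20573743 -0.2675357 ] 0.5998456077206884 (array([ 0.0015,  0.0002, -0.0005]), np.float64(-0.1), np.float64(-6.1))
```

play_rows([
  {"dp":[0.0005,0,-0.0005],"spin":0},
  {"dp":[0.0005,0,-0.0005],"spin":0},
  {"dp":[0.0005,0,-0.0005],"spin":0},
  {"dp":[0.0005,0,-0.0005],"spin":0},
  {"dp":[0.0005,0,-0.0005],"spin":0},
  {"dp":[0.0005,0,-0.0005],"spin":0},
  {"dp":[0.0005,0,-0.0005],"spin":0},
], claw=1, squeeze=30)

```text
clock: 19.45
tcp_pos: [0.5755, -0.1341, 0.0869]
ee_rot: [-0.178, 1.569, -0.286]
force: [-0.9, -0.1, 5.7]
finger_gap: 0.11
```

play_rows([
  {"dp":[-0.004,0,-0.0005],"spin":0},
  {"dp":[-0.008,0,-0.0005],"spin":0},
  {"dp":[-0.013,0,-0.0005],"spin":0},
  {"dp":[-0.02,0,-0.0005],"spin":0},
])

```text
clock: 19.78
tcp_pos: [0.574, -0.1338, 0.1058]
ee_rot: [2.985, 1.57, 2.878]
force: [-0.5, 0.4, -0.1]
finger_gap: 0.109
```

```bash
python3 - <<'E'
from h import *
from cell import robot
s,im,k,W=snap(robot,"s10","scene");print(s["tcp_pos"],s["force"],s["ft_torque"],s["finger_gap"])
m=cv2.inRange(cv2.cvtColor(im,cv2.COLOR_RGB2HSV),(105,120,40),(125,255,255))
for c in cv2.findContours(m,0,1)[0]:
    if cv2.contourArea(c)>60: print(cv2.boundingRect(c))
m=cv2.inRange(cv2.cvtColor(cv2.imread("pics/scene0.png"),cv2.COLOR_BGR2HSV),(105,120,40),(125,255,255))
for c in cv2.findContours(m,0,1)[0]:
    if cv2.contourArea(c)>60: print("before",cv2.boundingRect(c))
E
```

```text
[ 0.57402521 -0.13376132  0.10576507] [-0.53052365  0.44129211 -0.12328163] [-0.03149257  0.00409874  0.01156109] 0.10933641194556076
(537, 351, 35, 36)
(173, 240, 10, 17)
(219, 183, 9, 18)
before (537, 351, 35, 36)
before (173, 240, 10, 17)
before (210, 186, 19, 21)
```

Gripped at 9.3 mm and lifting free: lateral force is under 1 N. Lifting straight up out of the slot.

play_rows([
  {"dp":[-0.01,0,0],"spin":0},
  {"dp":[-0.022,0,0],"spin":0},
  {"dp":[-0.034,0,0],"spin":0},
  {"dp":[-0.046,0,0],"spin":0},
  {"dp":[-0.058,0,0],"spin":0},
  {"dp":[-0.07,0,0],"spin":0},
  {"dp":[-0.082,0,0],"spin":0},
  {"dp":[-0.095,0,0],"spin":0},
  {"dp":[-0.11,0,0],"spin":0},
  {"dp":[-0.13,0,0],"spin":0},
  {"dp":[-0.14,0,0],"spin":0},
  {"dp":[-0.14,0,0],"spin":0},
])

```text
clock: 20.83
tcp_pos: [0.5761, -0.1343, 0.249]
ee_rot: [-0.126, 1.565, -0.234]
force: [-0.1, -0.1, -0.9]
finger_gap: 0.108
```

```bash
python3 - <<'E'
from h import *
from cell import robot
s=robot.read_state();print(s["tcp_pos"],s["force"],s["finger_gap"],go(s,(.6122,.2209,.246),13.4))
E
```

```text
[ 0.5761038 -0.1342722  0.2489855] [-0.06751527 -0.07012829 -0.93609077] 0.10773554965606953 (array([ 0.0027,  0.357 , -0.0022]), np.float64(-19.6), np.float64(-6.2))
```

play_rows([
  {"dp":[0,0.02,0],"spin":-1},
  {"dp":[0,0.055,0],"spin":-3},
  {"dp":[0,0.093,0],"spin":-5},
  {"dp":[0,0.132,0],"spin":-8},
  {"dp":[0,0.171,0],"spin":-11},
  {"dp":[0,0.21,0],"spin":-14},
  {"dp":[0,0.249,-0.001],"spin":-17},
  {"dp":[0,0.288,-0.002],"spin":-19.6},
  {"dp":[0,0.322,-0.002],"spin":-19.6},
  {"dp":[0,0.345,-0.002],"spin":-19.6},
  {"dp":[0,0.357,-0.002],"spin":-19.6},
  {"dp":[0,0.357,-0.002],"spin":-19.6},
])

```text
clock: 21.83
tcp_pos: [0.6104, 0.2237, 0.2444]
ee_rot: [2.95, 1.569, -3.095]
force: [-0.3, -0.2, -0.5]
finger_gap: 0.108
```

```bash
python3 - <<'E'
from h import *
from cell import robot
np.set_printoptions(precision=4,suppress=True)
s,im,k,W=snap(robot,"w11");print(s["tcp_pos"],s["force"],s["finger_gap"],go(s,(.6122,.2209,.246),13.4))
d=np.load("pics/t8.npz");i2=cv2.imread("pics/t8.png")
e=snap(robot,"s11","scene")
v=np.ascontiguousarray(im[:,:,::-1]);w=np.ascontiguousarray(e[1][:,:,::-1])
cy=np.radians(13.4);tx=np.array([np.cos(cy),np.sin(cy)]);ty=np.array([-tx[1],tx[0]])
for a in(-.125,.125):
  for b in(-.1,.1):
    p=np.array([*(np.array([.51,.1965])+a*tx+b*ty),.018])
    for I,kk,WW in((v,k,W),(w,e[2],e[3])):cv2.circle(I,tuple(np.int32(np.round(proj(kk,WW,p)))),2,(0,0,255),-1)
cv2.imwrite("pics/p11.png",np.hstack([cv2.resize(v,(400,300)),cv2.resize(w[150:390,240:560],(400,300))]))
E
```

```text
[0.6104 0.2237 0.2444] [-0.3065 -0.2046 -0.546 ] 0.10793573127380343 (array([-0.0016, -0.0031,  0.0011]), np.float64(0.2), np.float64(13.6))
```

View pics/p11.png

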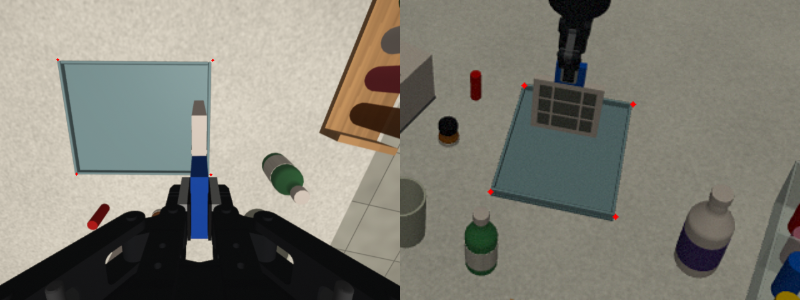

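Both views put the tray corners on the model within about 5 mm, with the far wall slightly nearer than modelled. The frame hangs straight above the tray, so I'm lowering it near the far wall.

play_rows([
  {"dp":[0.015,-0.003,-0.006],"spin":0},
  {"dp":[0.04,-0.003,-0.006],"spin":0},
  {"dp":[0.065,-0.003,-0.006],"spin":0},
  {"dp":[0.09,-0.003,-0.006],"spin":0},
  {"dp":[0.11,-0.003,-0.006],"spin":0},
  {"dp":[0.125,-0.003,-0.006],"spin":0},
  {"dp":[0.138,-0.003,-0.006],"spin":0},
  {"dp":[0.148,-0.003,-0.006],"spin":0},
  {"dp":[0.153,-0.003,-0.006],"spin":0},
  {"dp":[0.157,-0.003,-0.006],"spin":0},
  {"dp":[0.159,-0.003,-0.006],"spin":0},
  {"dp":[0.159,-0.003,-0.006],"spin":0},
])

```text
clock: 22.93
tcp_pos: [0.6059, 0.2167, 0.0871]
ee_rot: [-0.035, 1.57, 0.199]
force: [0.0, 0.8, -0.9]
finger_gap: 0.112
```

play_rows([
  {"dp":[0.001,0,0],"spin":0},
  {"dp":[0.002,0,0],"spin":0},
  {"dp":[0.003,0,0],"spin":0},
  {"dp":[0.003,0,0],"spin":0},
])

```text
clock: 23.27
tcp_pos: [0.6057, 0.2171, 0.0839]
ee_rot: [0.037, 1.571, 0.272]
force: [-0.3, -0.1, -0.2]
finger_gap: 0.109
```

play_rows([
  {"dp":[0.001,0,0],"spin":0},
  {"dp":[0.002,0,0],"spin":0},
  {"dp":[0.003,0,0],"spin":0},
  {"dp":[0.003,0,0],"spin":0},
])

```text
clock: 23.6
tcp_pos: [0.6054, 0.217, 0.0805]
ee_rot: [-3.046, 1.57, -2.812]
force: [-0.8, 0.2, -0.1]
finger_gap: 0.107
```

play_rows([
  {"dp":[0.001,0,0],"spin":0},
  {"dp":[0.002,0,0],"spin":0},
  {"dp":[0.002,0,0],"spin":0},
])

```text
clock: 23.85
tcp_pos: [0.6057, 0.2171, 0.0789]
ee_rot: [0.185, 1.57, 0.419]
force: [0.2, -0.8, 0.7]
finger_gap: 0.111
```

play_rows([
  {"dp":[0.001,0,0],"spin":0},
  {"dp":[0.002,0,0],"spin":0},
  {"dp":[0.002,0,0],"spin":0},
])

```text
clock: 24.1
tcp_pos: [0.6062, 0.2172, 0.0789]
ee_rot: [0.109, 1.569, 0.343]
force: [-2.2, -0.0, 9.8]
finger_gap: 0.106
```

play_rows([
  {"dp":[0.001,0,0],"spin":0},
  {"dp":[0.001,0,0],"spin":0},
])

```text
clock: 24.27
tcp_pos: [0.6064, 0.2172, 0.0789]
ee_rot: [0.094, 1.568, 0.329]
force: [-3.2, -0.8, 13.9]
finger_gap: 0.112
```

The frame touches the floor with TCP z at 0.079. I'll unload, open slightly and lower the fingers around the frame, then tip it gently toward the robot.

play_rows([
  {"dp":[-0.003,0,0],"spin":0},
  {"dp":[-0.003,0,0],"spin":0},
])

```text
clock: 24.43
tcp_pos: [0.6061, 0.2171, 0.0796]
ee_rot: [0.08, 1.569, 0.314]
force: [0.4, -0.6, -0.6]
finger_gap: 0.11
```

play_rows([
  {"dp":[0,0,0],"spin":0},
  {"dp":[0,0,0],"spin":0},
  {"dp":[0.008,0,0],"spin":0},
  {"dp":[0.016,0,0],"spin":0},
  {"dp":[0.024,0,0],"spin":0},
  {"dp":[0.03,0,0],"spin":0},
  {"dp":[0.033,0,-0.005],"spin":0},
  {"dp":[0.033,0,-0.01],"spin":0},
  {"dp":[0.033,0,-0.015],"spin":0},
  {"dp":[0.033,0,-0.02],"spin":0},
  {"dp":[0.033,0,-0.025],"spin":0},
  {"dp":[0.033,0,-0.03],"spin":0},
], claw=0.48)

```text
clock: 25.43
tcp_pos: [0.5762, 0.21, 0.0463]
ee_rot: [0.099, 1.57, 0.334]
force: [0.4, 0.4, -0.5]
finger_gap: 0.26
```

```bash
python3 - <<'E'
from h import *
from cell import robot
s,im,k,W=snap(robot,"s12","scene");print(s["tcp_pos"],s["force"],s["finger_gap"])
cv2.imwrite("pics/p12.png",np.ascontiguousarray(cv2.resize(im[130:340,300:480,::-1],None,fx=2.8,fy=2.8,interpolation=cv2.INTER_CUBIC)))
E
```

```text
[0.57619131 0.21001313 0.04634666] [ 0.37541766  0.41386247 -0.46460952] 0.260218115960941
```

View pics/p12.png

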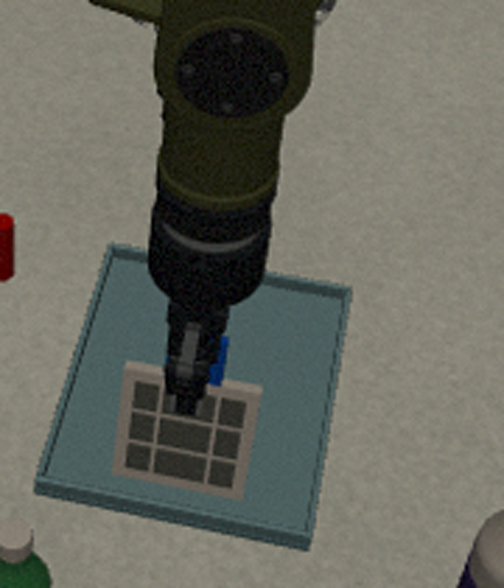

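The frame leans evenly between the fingers, its lower edge close to the far wall at about (175,485). Next I'll open and lower along the arc so the tab slides down the leading finger.

play_rows([
  {"dp":[0,0,0],"spin":0},
  {"dp":[0,0,0],"spin":0},
  {"dp":[0.002,0,0],"spin":0},
  {"dp":[0.004,0,-0.003],"spin":0},
  {"dp":[0.008,0,-0.009],"spin":0},
  {"dp":[0.012,0,-0.015],"spin":0},
  {"dp":[0.018,0,-0.021],"spin":0},
  {"dp":[0.024,0,-0.027],"spin":0},
  {"dp":[0.031,0,-0.033],"spin":0},
  {"dp":[0.039,0,-0.039],"spin":0},
  {"dp":[0.047,0,-0.044],"spin":0},
  {"dp":[0.05,0,-0.045],"spin":0},
], claw=-1)

```text
clock: 26.48
tcp_pos: [0.53, 0.1987, -0.0059]
ee_rot: [-3.022, 1.567, -2.787]
force: [-1.4, -0.8, 0.6]
finger_gap: 1.001
```

```bash
python3 - <<'E'
from h import *
from cell import robot
np.set_printoptions(precision=4,suppress=True)
s,im,k,W=snap(robot,"s13","scene");print(s["tcp_pos"],s["force"],s["finger_gap"])
m=cv2.inRange(cv2.cvtColor(im,cv2.COLOR_RGB2HSV),(105,120,40),(125,255,255))
for c in cv2.findContours(m,0,1)[0]:
    if cv2.contourArea(c)>10: print("blue",cv2.boundingRect(c),cv2.contourArea(c))
# predicted tab-top centre for tilt angles, lower edge at tx=.098-.005
t=np.radians(13.4);tx=np.array([np.cos(t),np.sin(t)]);b=np.array([.6061,.2171])-.005*tx
for th in(40,50,60,70,80,90):
    a=np.radians(th);q=b-.131*np.sin(a)*tx;print(th,proj(k,W,[q[0],q[1],.005+.131*np.cos(a)]))
E
```

```text
[ 0.53    0.1987 -0.0059] [-1.3512 -0.7672  0.6278] 1.000982943936814
blue (537, 351, 35, 36) 713.5
blue (379, 240, 6, 17) 30.0
blue (173, 240, 10, 17) 61.0
40 [373.9103 241.1206]
50 [374.5717 240.8604]
60 [374.8502 242.485 ]
70 [374.7591 245.844 ]
80 [374.3203 250.7567]
90 [373.5614 257.0243]
```

play_rows([
  {"dp":[0.004,0,-0.004],"spin":0},
  {"dp":[0.008,0,-0.008],"spin":0},
  {"dp":[0.011,0,-0.011],"spin":0},
  {"dp":[0.013,0,-0.014],"spin":0},
  {"dp":[0.013,0,-0.018],"spin":0},
  {"dp":[0.013,0,-0.022],"spin":0},
  {"dp":[0.013,0,-0.025],"spin":0},
  {"dp":[0.013,0,-0.025],"spin":0},
])

```text
clock: 27.2
tcp_pos: [0.5132, 0.1954, -0.0148]
ee_rot: [0.073, 1.561, 0.308]
force: [2.4, 0.3, 6.5]
finger_gap: 1.001
```

play_rows([
  {"dp":[-0.02,0,0],"spin":0},
  {"dp":[-0.06,0,0],"spin":0},
  {"dp":[-0.1,0,0],"spin":0},
  {"dp":[-0.14,0,0],"spin":0},
  {"dp":[-0.18,0,0],"spin":0},
  {"dp":[-0.22,0,0],"spin":0},
  {"dp":[-0.24,0,0],"spin":0},
  {"dp":[-0.24,0,0],"spin":0},
])

```text
clock: 27.87
tcp_pos: [0.5119, 0.1951, 0.2289]
ee_rot: [0.128, 1.559, 0.363]
force: [1.0, 0.9, -0.5]
finger_gap: 0.996
```

```bash
python3 - <<'E'
from h import *
from cell import robot
np.set_printoptions(precision=4,suppress=True)
s,im,k,W=snap(robot,"w14");print(s["tcp_pos"],s["force"],s["finger_gap"])
e=snap(robot,"s14","scene");t=snap(robot,"t14","top")
print("sleeve",bolt(t[1],t[2],t[3]),foot(t[1],t[2],t[3]))
q=[cv2.resize(im[:,:,::-1],(400,300)),cv2.resize(e[1][120:408,130:514,::-1],(400,300),interpolation=2),cv2.resize(t[1][120:360,200:520,::-1],(400,300),interpolation=2),cv2.resize(cv2.imread("pics/top0.png")[120:360,200:520],(400,300),interpolation=2)]
cv2.imwrite("pics/p14.png",cv2.convertScaleAbs(np.vstack([np.hstack(q[:2]),np.hstack(q[2:])]),alpha=1.2))
E
```

```text
[0.5119 0.1951 0.2289] [ 1.0488  0.9411 -0.46  ] 0.9963428638194239
sleeve (38, [[9.2, 16.4], [30.4, 23.6]], np.float64(5.85)) [(6.1, 70), (6.0, 70), (8.3, 62), (6.2, 60), (5.9, 57), (5.8, 57)]
```

View pics/p14.png

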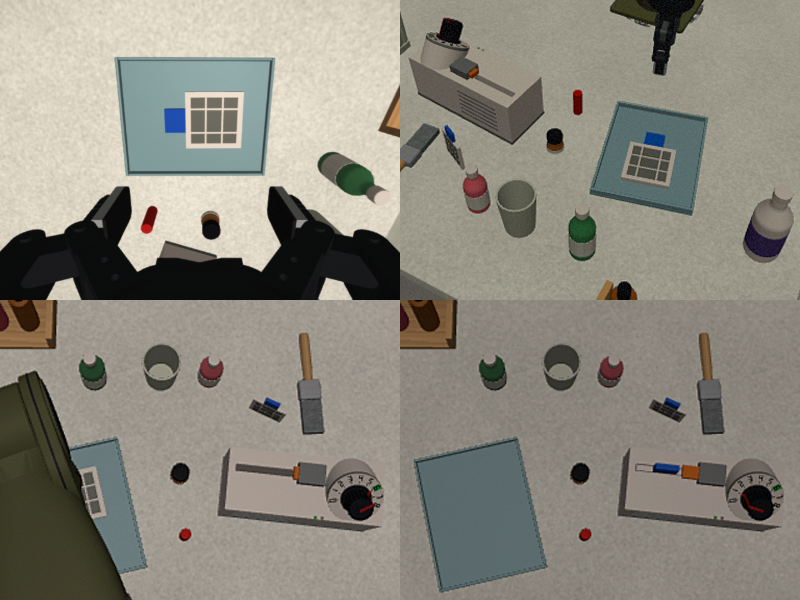

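The frame lies flat in the tray and the slot is empty. The sleeve index points at green 6, and the toiletries, jar, lipstick and brush stand as in the first picture. The gripper is clear, so I'm handing in.

```bash
python3 -c "
from cell import robot
print(robot.close_job(),robot.read_state()['clock'])"
```

```text
the job is handed in; nothing more can be done
the job is handed in; nothing more can be done
```

The job is done and handed in, at about 28 s on the robot's clock. I turned the sleeve from 1 to 6 in five one-click strokes and pulled the frame straight up by its tab. I then stood it near the tray's far wall and tipped it down flat along a finger.

**Last checks:**
- **Sleeve and bolt:** the index foot reads 6.0–6.1. The bolt edge reads 5.85 clicks in the last top view, and read 5.92 and 6.03 just after the turn, so it is clear of the frame.
- **Frame:** it lies flat inside the tray and the slot is empty. While lifting, the side force stayed under 1 N.
- **Bystanders:** the bottles, cup, jar, lipstick and brush look unmoved against the first picture. The soap is not in the last top-view crop; the last scene view shows it still standing.
- **Robot:** the gripper ended open, raised and touching nothing.

**What disagreed:**
- **Fingertip position:** the real fingertips sit about 34 mm behind the reported tool point. On the first try the fingers shut on top of the sleeve with about 17 N, without turning it. I corrected for the offset after that.
- **Grip slip:** each turning stroke slipped partly, giving about one click where I had planned nearly two. The upward wrist force peaked at about 25 N during the turning.

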